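# Lock the open stud of the booklet piercing jig

### The arm

A 7-joint arm with a two-finger parallel gripper is mounted at the origin on the work surface. World frame = base frame: x ahead of the robot, y to its left, z up, the work surface at z = 0. Lengths are in m, angles in rad, forces in N, time in s.
With the tool pointing down it reaches from about 0.425 to 0.875 m from the base axis. Payload 4.7 kg.
Tool frame: the origin (TCP) lies at the very end of the fingers, on their centre line; the grasp point (between the pads) lies 19 mm behind it; z points along the fingers, y is the line along which they close (so a half turn about z gives the same grasp; the last joint's range is limited). The gripper opens to 87 mm and grips with 3 to 60 N. Pads are 19 mm wide; open, the fingers measure 117 mm over their backs; the gripper's body (75 mm by 190 mm) begins 51 mm behind the grasp point.
Start: joints at [-1.278, 0.321, -0.07, 1.45, 0.023, 1.371, -0.057], TCP at [0.179, 0.625, 0.223] pointing down, gripper open.
Joint ranges: [-2.86, 2.86], [-0.3, 2.09], [-1.38, 1.24], [0.06, 2.45], [-1.56, 4.7], [0.09, 2.05], [-2.69, 2.69]. Speed limits (rad/s): [2.57, 2.57, 3.14, 3.14, 3.14, 3.14, 3.14].

### API

Orientations are given as a rotation vector (axis times angle).
In Python, from bench import get_state, get_image, get_calibration, close_job gives the robot as it stands.
- The arm moves only by the shell command python3 -m crank 'ROWS' [FORCE]. ROWS is JSON, a list of rows, each a list of 5 numbers: the opening, from 0 (shut) to 1 (fully open), then the shift along the world's x, y, z in units of 0.2 m (1.0 is 0.2 m), then the turn about the world's z in units of 2 pi rad (1.0 is 2 pi rad). A call has 1 to 5 rows; each row is the pose to reach, as a shift and turn from the pose commanded when the call began, turning the shorter way round; what a row does not reach only later rows make up. A row lasts 1/8 s, in which the tool goes at most 62.5 mm and 10.7 degrees, less where a joint would pass 70% of its speed; a pose out of reach is approached as far as the arm can. A call with a number of a shift or a turn outside -1 to 1 is refused whole. A call with a gripper value outside its range is refused whole. The fingers move at their own pace and stop on an object; FORCE is the grip in N (left out, the last holds). Time passes only in rows, so rows that repeat a pose let the fingers close. It gives the time, the measured TCP pose, the force, the opening and the grip force at its end, in the units of the state.
- get_state(): the state, without advancing time (a new reading comes with each control period).
- get_image(name): name is "scene" or "top" or "wrist"; returns the picture (400x640x3 uint8, red, green, blue); there is no depth.
- get_calibration(name): a dict with "fovy" (degrees; the focal length in pixels is half the picture's height over the tangent of half this angle, whatever the lens; pixels are square), "cx", "cy" (the principal point, pixels), "k1" (the pictures are not rectified: a ray, as slopes to the right and down, at radius r is drawn at 1 + k1 r^2 times it, then the intrinsics apply), "R" (3x3) and "t" (3): a world point X has camera coordinates R X + t. Camera axes: x right, y down, z forward; pixel columns grow to the right and rows downward; lengths in m; the calibration is good to about 2 mm. A picture is of the moment at which its call begins: read the wrist's pose just before it. get_calibration takes no time and is no camera call; for the wrist camera it gives the pose at the moment of the call.
- close_job(): hands the job in; it is judged then, once.
The state is a dict: "time": time; "joint_positions": joint angles; "qd": joint speeds; "joint_torque": joint torques, N m; "position": TCP position; "tool_rot": TCP orientation; "ft_force": force on the tool from outside, world axes, zero at the start; "torque": the same for the moment, N m; "grip_width": opening from 0.0 (shut) to 1.0 (fully open); "grip_force": force on a finger pad.
Only numpy, scipy, OpenCV 4.12 (cv2) and the standard library are available. Lean on these libraries where they do the work, as an engineer would, in place of code of your own. Each camera call takes 0.05 s, during which the arm holds its last target. There are 200 camera calls.

### The job

The aluminium hole guide on the bookbinder's piercing jig is held by three blue quarter-turn studs, and one of them is still open: it stands proud and its bar lies across its two red marks. Push that stud in against its spring, turn it a quarter turn clockwise until its bar points to the red marks and it stays locked in, then let go. Leave the two locked studs as they are.

Things in the scene. Friction and masses are not known exactly. Their poses are not given: they have to be found in the camera images.
- stud_a_grip (a point): OPEN stud: point on its vertical axis, mid-height of its blue grip bar, 87.5 mm above the work surface (33.5 above the plate) when open. Bar 34 long, 12 wide, 25 mm tall, on a 48 mm round flange whose top is 11.5 mm below the point; fingertips may rest on the flange and push. Moves with the head: x along the bar, z up. 13 mm of air and a red neck under the flange. It may sit at any of 3 places.
- stud_a_turn (a joint): Turn of the open stud, rad, clockwise from above: about 0 open (bar across the red marks), 1.57 stop (bar in line with them). It turns only while pushed in 9 to 12 mm (12 is the bottom); spring 5 N at first, 12 N at the bottom; friction 0.02 N m. Let go at 1.25 or more, it rises to 5.5 mm below its open height and is caught. Let go earlier, it is not locked.
- stud_b_tip (a point): A LOCKED stud, to be left alone: same blue head, already turned and 5.5 mm lower. The point is on the upper edge of the end of its bar, 17 mm from its axis; x along the bar away from the axis, z up. Stud axes are at least 160 mm apart.
- stud_c_tip (a point): The other LOCKED stud, to be left alone: same point and axes as on the first.

How it is judged:
By the outcome, as a careful person would: the job done as asked, in the order asked, and still so for the second after the job is handed in, with the robot touching nothing.
It also fails if it takes over 35 s, if anything falls off the work surface, if the arm or the gripper's body presses on something with over 40 N, if the wrist force passes 120 N, or if a joint passes its speed limit or range.

## Working session

There is one attempt and no reset: what is moved stays moved. The work goes in short steps, Python scripts to look and compute and a shell command to move; the robot and the scene stay as the last step left them, time stands still between calls to the robot, and variables do not carry over. Pictures are saved under pics/ and viewed, at most 10 in all, crops included, and the job is handed in when it is done.

```bash
mkdir -p pics; cat > h.py <<'E'
import numpy as np, cv2
from bench import *
def save(n,f):
    im=get_image(n); cv2.imwrite(f,im[:,:,::-1]); return im
def ray(c,u,v):
    f=200/np.tan(np.radians(c["fovy"])/2)
    x,y=(u-c["cx"])/f,(v-c["cy"])/f
    rd=np.hypot(x,y); r=rd
    for _ in range(20): r=rd/(1+c["k1"]*r*r)
    s=r/rd if rd>0 else 1
    R=np.array(c["R"]);t=np.array(c["t"])
    return -R.T@t, R.T@np.array([x*s,y*s,1])
def onplane(c,u,v,z):
    o,d=ray(c,u,v); return o+d*(z-o[2])/d[2]
def blobs(im,c,z,kind="blue",amin=60):
    h=cv2.cvtColor(im,cv2.COLOR_RGB2HSV)
    m=cv2.inRange(h,(100,100,40),(130,255,255)) if kind=="blue" else cv2.inRange(h,(0,120,60),(8,255,255))|cv2.inRange(h,(172,120,60),(180,255,255))
    n,l,s,ce=cv2.connectedComponentsWithStats(m)
    for i in range(1,n):
        if s[i,4]>amin: print(kind,s[i],ce[i].round(1),onplane(c,*ce[i],z).round(4))
E
python3 - <<'E'
from h import *
print(get_state())
c=get_calibration("top"); a=save("top","pics/top.png"); s=save("scene","pics/scene.png")
blobs(a,c,.08); blobs(a,c,.054,"red",8)
E
```

```text
{'time': 0.0, 'joint_positions': array([-1.27787558,  0.32181621, -0.07008333,  1.45167295,  0.02263863,
        1.37080279, -0.05691948]), 'qd': array([-0.00079158, -0.00077203,  0.00152912,  0.0018212 ,  0.00147825,
        0.0011062 , -0.00016559]), 'joint_torque': array([ 7.67241709e-04, -4.91303480e+01, -4.03702743e-01, -3.12533391e+01,
       -6.41333009e-02,  4.36990173e-02,  1.80750803e-04]), 'position': array([0.17880418, 0.62434594, 0.22146696]), 'tool_rot': array([-4.36508037e-01, -3.11098758e+00,  2.99719289e-03]), 'ft_force': array([-0.12034789,  0.21333778,  0.7189644 ]), 'torque': array([-0.02421081,  0.01883484,  0.05272818]), 'grip_force': 0.0, 'grip_width': 0.9992902414854016}
blue [45 65  7 14 67] [48.1 71.4] [0.8115 0.5105 0.08  ]
blue [37 77  7 13 70] [39.8 83.2] [0.7886 0.5224 0.08  ]
blue [362 181  28  28 564] [375.1 194.6] [ 0.6029 -0.0766  0.08  ]
blue [269 204  28  29 579] [282.8 218.3] [0.5579 0.0778 0.08  ]
blue [436 242  29  29 576] [449.2 255.9] [ 0.5027 -0.2006  0.08  ]
blue [539 277  33  33 849] [555.2 292.8] [ 0.4448 -0.3806  0.08  ]
red [ 44 135  76  24 212] [ 86.3 145.4] [0.6826 0.4351 0.054 ]
red [  92  205   19   83 1063] [101.1 244.7] [0.5066 0.3882 0.054 ]
red [262 214   6   2   9] [264.  214.7] [0.5671 0.1114 0.054 ]
red [465 260   4   3   9] [466.7 260.7] [ 0.497  -0.2402  0.054 ]
```

View pics/top.png

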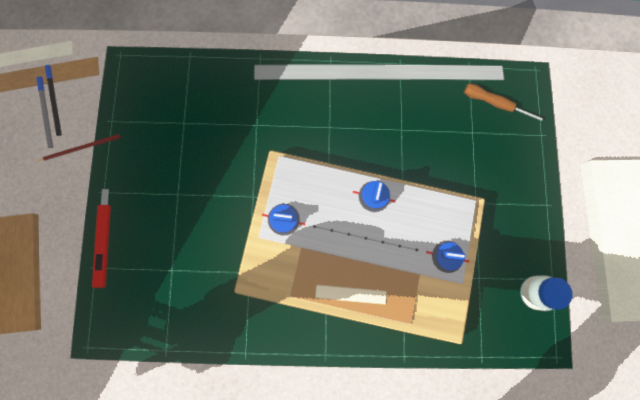

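View pics/scene.png

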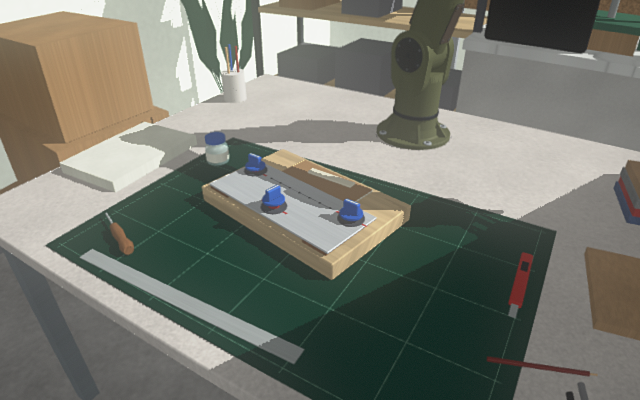

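The open stud is the middle one at pixel (375,194), about (0.60,-0.077): its bar lies across its horizontal red marks. The studs at (283,218) and (449,256) are in line with their marks. I'll move above the open one.

```bash
python3 -m crank '[[1,0.3,-0.3,0,0],[1,0.6,-0.6,0,0],[1,0.9,-0.9,0,0],[1,1,-1,0,0],[1,1,-1,0,0]]' 5
python3 -m crank '[[1,0.2,-0.25,0,0],[1,0.4,-0.5,0,0],[1,0.6,-0.75,0,0],[1,0.75,-1,0,0],[1,0.75,-1,0,0]]'
python3 -m crank '[[1,0.1,-0.25,0,0],[1,0.2,-0.5,0,0],[1,0.3,-0.75,0,0],[1,0.35,-1,0,0],[1,0.35,-1,0,0.014]]'
python3 -m crank '[[1,0,-0.25,0,0],[1,0,-0.5,0,0],[1,0,-0.5,0,0],[1,0,-0.5,0,0]]'
python3 - <<'E'
from h import *
s=get_state(); print(s["time"],s["position"],s["tool_rot"],s["joint_positions"].round(2))
c=get_calibration("wrist"); a=save("wrist","pics/w1.png"); print(-np.array(c["R"]).T@c["t"])
blobs(a,c,.08); blobs(a,c,.054,"red",20)
E
```

```text
time: 0.72
position: [0.382, 0.4211, 0.2224]
tool_rot: [0.444, 3.109, -0.002]
ft_force: [-0.6, 0.7, -0.3]
grip_width: 0.998
grip_force: 0.0
time: 1.35
position: [0.5319, 0.2178, 0.2224]
tool_rot: [0.454, 3.107, -0.004]
ft_force: [-0.6, 0.9, -0.7]
grip_width: 0.996
grip_force: 0.0
time: 1.98
position: [0.5991, 0.0193, 0.2223]
tool_rot: [-0.308, -3.126, 0.004]
ft_force: [0.1, -0.0, -1.3]
grip_width: 1.0
grip_force: 0.0
time: 2.48
position: [0.5988, -0.0736, 0.2222]
tool_rot: [-0.298, -3.127, -0.002]
ft_force: [-0.4, 0.3, 0.3]
grip_width: 1.005
grip_force: 0.0
2.475 [ 0.59880153 -0.07361716  0.22215612] [-2.97809005e-01 -3.12665624e+00 -1.94753824e-03] [-0.32  0.23  0.47  1.59 -0.11  1.35  1.55]
[ 0.51670416 -0.0582078   0.38371632]
blue [  0  72  24  51 926] [ 9.6 99.9] [ 0.4547 -0.3566  0.08  ]
blue [ 148   96   53   48 1708] [176.5 119.3] [ 0.505  -0.1988  0.08  ]
blue [ 432   99   52   47 1664] [455.  121.4] [0.5596 0.0744 0.08  ]
blue [ 294  170   44   44 1379] [315.6 190.6] [ 0.6041 -0.0766  0.08  ]
red [208 118  10   4  36] [212.8 119.3] [ 0.5116 -0.1721  0.054 ]
red [415 120   9   3  27] [419. 121.] [0.5555 0.0471 0.054 ]
red [340 186   9   3  27] [344. 187.] [ 0.6135 -0.045   0.054 ]
```

View pics/w1.png

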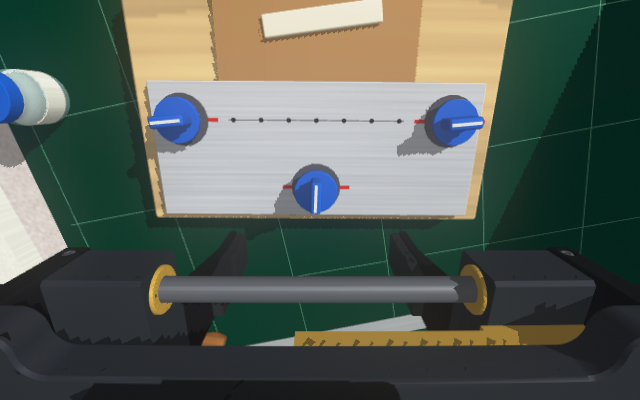

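The wrist view shows the open stud at (316,190). Its bar's top edge runs from about (316,184) to (316,213), between marks at (288,187) and (345,187).

```bash
python3 - <<'E'
from h import *
c=get_calibration("wrist"); a=cv2.imread("pics/w1.png")[:,:,::-1].copy()
h=cv2.cvtColor(a,cv2.COLOR_RGB2HSV)
m=cv2.inRange(h,(0,90,60),(10,255,255))|cv2.inRange(h,(170,90,60),(180,255,255))
m[:, :270]=0; m[:,370:]=0; m[:165]=0;m[220:]=0
ys,xs=np.nonzero(m); print(xs.min(),xs.max(),ys.min(),ys.max())
for s in (xs<316,xs>316): print(onplane(c,xs[s].mean(),ys[s].mean(),.054).round(4), xs[s].min(),xs[s].max())
print("mid", (onplane(c,xs.min(),ys[xs<316].mean(),.054)+onplane(c,xs.max(),ys[xs>316].mean(),.054))/2)
# light bar top
b=(h[:,:,2]>190)&(h[:,:,1]<110)&(h[:,:,0]>95); b[:,:305]=0;b[:,327:]=0;b[:175]=0;b[216:]=0
ys,xs=np.nonzero(b); pts=np.array([onplane(c,x,y,.1)[:2] for x,y in zip(xs,ys)])
rect=cv2.minAreaRect((pts*1e4).astype(np.float32)); print(rect, xs.min(),xs.max(),ys.min(),ys.max())
bl=cv2.inRange(h,(100,100,40),(130,255,255)); 
for y in range(170,214,4):
  q=np.nonzero(bl[y,285:345])[0]; print(y,q.min()+285,q.max()+285) if len(q) else 0
for r in (170,): print(onplane(c,316,r,.076), onplane(c,294,188,.076),onplane(c,338,188,.076))
cv2.imwrite("pics/w1c.png",cv2.resize(cv2.imread("pics/w1.png")[155:225,265:365],None,fx=7,fy=7,interpolation=cv2.INTER_NEAREST))
E
```

```text
283 348 185 188
[ 0.6003 -0.1093  0.054 ] 283 291
[ 0.6136 -0.0442  0.054 ] 340 348
mid [ 0.60700744 -0.07649151  0.054     ]
((6082.294921875, -718.0411987304688), (123.02442169189453, 297.190185546875), 79.01346588134766) 314 326 185 213
170 312 320
174 303 328
178 299 333
182 296 335
186 295 336
190 294 337
194 294 337
198 296 335
202 297 334
206 301 330
210 307 324
[ 0.58307466 -0.07125794  0.076     ] [ 0.59811942 -0.09838967  0.076     ] [ 0.60705008 -0.05161191  0.076     ]
```

View pics/w1c.png

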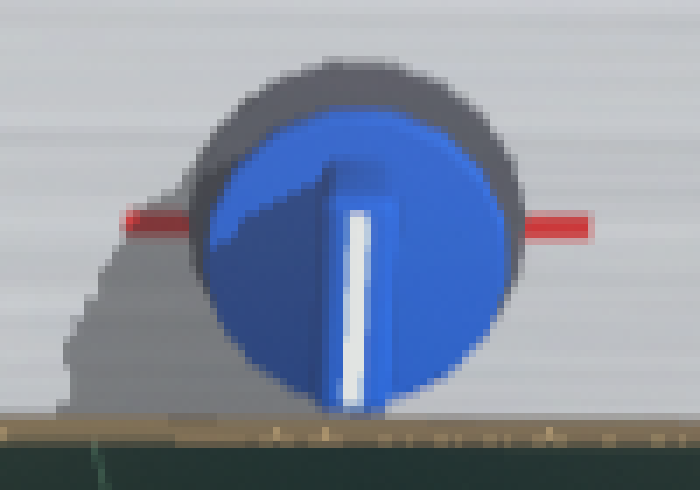

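```bash
python3 -m crank '[[1,0.04,-0.015,0,0],[1,0.04,-0.015,-0.25,0],[1,0.04,-0.015,-0.5,0],[1,0.04,-0.015,-0.65,0],[1,0.04,-0.015,-0.71,0]]' 15
python3 -m crank '[[1,0,0,0,0],[0.4,0,0,0,0],[0.1,0,0,0,0],[0.05,0,0,0,0],[0.05,0,0,0,0]]' 15
python3 -m crank '[[0.05,0,0,0,0],[0.05,0,0,0,0],[0.05,0,0,0,0],[0.05,0,0,0,0]]'
```

```text
time: 3.15
position: [0.6061, -0.0769, 0.0783]
tool_rot: [-0.296, -3.124, 0.0]
ft_force: [0.8, 0.3, 0.4]
grip_width: 0.999
grip_force: 0.0
time: 3.78
position: [0.6071, -0.0781, 0.081]
tool_rot: [0.299, 3.127, 0.0]
ft_force: [0.6, 0.8, -0.0]
grip_width: 0.632
grip_force: 0.0
time: 4.28
position: [0.6069, -0.0781, 0.0805]
tool_rot: [-0.299, -3.127, -0.0]
ft_force: [0.3, -1.2, -0.5]
grip_width: 0.174
grip_force: 0.0
```

```bash
python3 -m crank '[[0.05,0,0.005,0,0],[0.05,0,0.005,0,0],[0.05,0,0.005,0,0]]'
python3 -m crank '[[0.05,0,0,-0.02,0],[0.05,0,0,-0.04,0],[0.05,0,0,-0.06,0],[0.05,0,0,-0.075,0],[0.05,0,0,-0.075,0]]'
python3 - <<'E'
from h import *
print(get_state()["torque"].round(2)); save("wrist","pics/w2.png")
E
```

```text
time: 4.65
position: [0.6071, -0.0773, 0.0806]
tool_rot: [0.3, 3.127, -0.0]
ft_force: [1.9, -1.5, 0.3]
grip_width: 0.134
grip_force: 14.9
time: 5.28
position: [0.6076, -0.0774, 0.0679]
tool_rot: [0.3, 3.126, 0.001]
ft_force: [-3.7, -0.2, 13.9]
grip_width: 0.14
grip_force: 15.0
[ 0.04  0.86 -0.1 ]
```

View pics/w2.png

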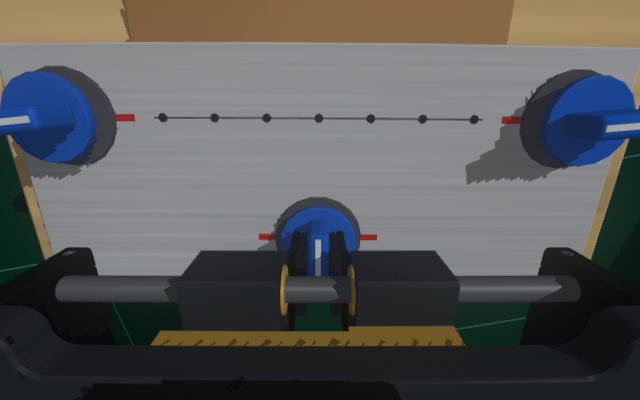

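The fingers hold the bar at (318,260) and the head is pressed down. I'll press slightly further to confirm the bottom, then turn.

```bash
python3 -m crank '[[0.05,0,0,-0.01,0],[0.05,0,0,-0.015,0],[0.05,0,0,-0.015,0]]'
```

```text
time: 5.7
position: [0.6085, -0.0776, 0.0664]
tool_rot: [0.3, 3.124, 0.002]
ft_force: [-6.1, 0.3, 18.8]
grip_width: 0.137
grip_force: 15.0
```

```bash
python3 -m crank '[[0.05,0,0,0,0],[0.05,0,0,0,-0.028],[0.05,0,0,0,-0.056],[0.05,0,0,0,-0.084],[0.05,0,0,0,-0.112]]' 25
python3 -m crank '[[0.05,0,0,0,-0.028],[0.05,0,0,0,-0.056],[0.05,0,0,0,-0.084],[0.05,0,0,0,-0.112],[0.05,0,0,0,-0.138]]'
python3 -m crank '[[0.05,0,0,0,0],[0.05,0,0,0,0]]'
python3 - <<'E'
from h import *
print(get_state()["torque"].round(2)); save("wrist","pics/w3.png")
E
```

```text
time: 6.32
position: [0.6081, -0.0785, 0.0664]
tool_rot: [1.366, 2.826, 0.002]
ft_force: [-6.2, -1.5, 20.8]
grip_width: 0.137
grip_force: 25.0
time: 6.95
position: [0.6069, -0.0788, 0.0664]
tool_rot: [2.429, 1.992, 0.0]
ft_force: [-9.7, -0.2, 24.9]
grip_width: 0.136
grip_force: 25.0
time: 7.2
position: [0.6069, -0.0788, 0.0664]
tool_rot: [2.424, 1.999, 0.0]
ft_force: [-9.2, -1.0, 24.4]
grip_width: 0.137
grip_force: 25.0
[-0.35  2.34  0.03]
```

View pics/w3.png

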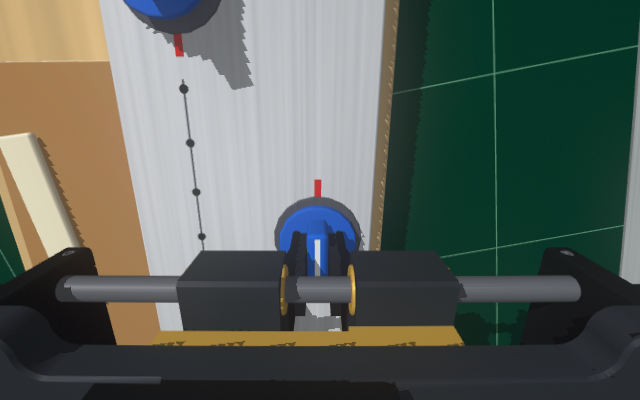

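The bar now lines up with the red mark at (318,190). I'll ease up, open and lift away.

```bash
python3 -m crank '[[0.05,0,0,0.01,0],[0.05,0,0,0.02,0],[0.05,0,0,0.03,0],[0.05,0,0,0.03,0]]'
python3 -m crank '[[0.3,0,0,0,0],[0.6,0,0,0,0],[0.9,0,0,0,0],[1,0,0,0,0],[1,0,0,0,0]]'
python3 -m crank '[[1,0,0,0,0],[1,0,0,0,0],[1,0,0,0,0],[1,0,0,0,0],[1,0,0,0,0]]'
```

```text
time: 7.75
position: [0.6068, -0.0787, 0.07]
tool_rot: [2.423, 1.998, -0.001]
ft_force: [-3.6, -2.1, 8.8]
grip_width: 0.139
grip_force: 25.0
time: 8.38
position: [0.6104, -0.0776, 0.0708]
tool_rot: [2.418, 1.996, 0.008]
ft_force: [2.9, -1.0, 3.1]
grip_width: 0.619
grip_force: 1.4
time: 9.0
position: [0.6068, -0.0771, 0.0685]
tool_rot: [-2.423, -2.0, 0.0]
ft_force: [1.1, -0.7, 0.3]
grip_width: 0.994
grip_force: 0.0
```

```bash
python3 -m crank '[[1,0,0,0.2,0],[1,0,0,0.45,0],[1,0,0,0.7,0],[1,-0.1,0,0.75,0],[1,-0.1,0,0.75,0]]'
python3 - <<'E'
from h import *
c=get_calibration("wrist"); a=save("wrist","pics/w4.png"); t=save("top","pics/t4.png")
blobs(a,c,.075)
cv2.imwrite("pics/b4.png",cv2.vconcat([cv2.imread("pics/w4.png")[:290,:640],cv2.resize(cv2.imread("pics/t4.png")[160:280,250:490],(600,300))[:, :600] if 0 else cv2.resize(cv2.imread("pics/t4.png")[165:280,235:491],(640,288))]))
E
```

```text
time: 9.62
position: [0.5868, -0.0775, 0.2198]
tool_rot: [2.423, 1.999, 0.004]
ft_force: [1.0, 0.8, -0.2]
grip_width: 1.001
grip_force: 0.0
blue [ 235    3   51   56 2057] [260.3  30.9] [0.5634 0.078  0.075 ]
blue [ 314  158   44   43 1381] [335.  178.6] [ 0.607  -0.0741  0.075 ]
blue [258 303  12  15  65] [265.  308.4] [ 0.4934 -0.2203  0.075 ]
blue [270 303  17  15 124] [276.  307.5] [ 0.5071 -0.2217  0.075 ]
```

View pics/b4.png

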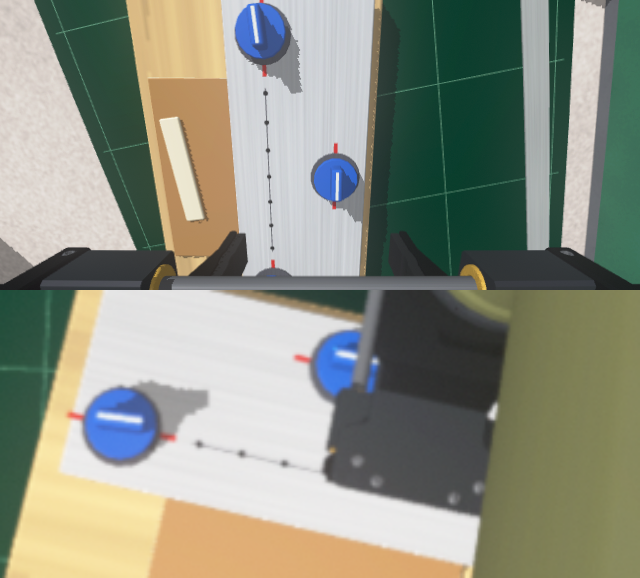

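The picture shows the stud at (335,178). Its bar is in line with the marks at (336,148) and (334,205), it sits lower than before, and the other stud in view is unchanged.

```bash
python3 -c "
from bench import close_job
print(close_job())"
```

```text
the job is handed in; nothing more can be done
None
```

The open stud was pushed in, turned a quarter turn clockwise and let go; the last pictures show it sitting lower with its bar in line with the red marks, and I handed the job in at about 10 s with the arm clear and the two locked studs never touched (one was hidden by the gripper in those pictures).

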